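# Fit and lock a twist-on filter cartridge on a bench fume extractor

## Robot

A 6-joint arm with a two-finger parallel gripper is mounted at the origin on the work surface. World frame = base frame: x ahead of the robot, y to its left, z up, the work surface at z = 0. Lengths are in m, angles in degrees, forces in N, time in s.
With the tool pointing down it reaches from about 0.25 to 0.85 m from the base axis. Payload 12.5 kg.
Tool frame: the origin (TCP) lies at the very end of the fingers, on their centre line; the grasp point (between the pads) lies 19 mm behind it; y points along the fingers, z is the direction in which the jaws open and shut, and the axes are right-handed (so a half turn about y gives the same grasp; the last joint's range is limited). The gripper opens to 93 mm and grips with 3 to 60 N. Pads are 15 mm wide; open, the fingers measure 128 mm over their backs; the gripper's body (75 mm by 188 mm) begins 65 mm behind the grasp point.
Start: joints at [-75.779, 20.094, 94.641, -0, 65.266, -4.847], TCP at [0.18, -0.52, 0.219] pointing down, gripper open.
Joint ranges: [-157.81, 157.81], [-45, 120.19], [0.68, 151.7], [-89.99, 269.99], [4.06, 180], [-164.3, 164.3]. Speed limits (degrees/s): [127.2, 127.2, 159.86, 180, 180, 180].

## Interface

Orientations are given as [roll, pitch, yaw] about the fixed x, y, z axes, in that order (R = Rz(yaw) Ry(pitch) Rx(roll)).
In Python, from plant import status, vision, ticket gives the robot as it stands.
- The arm moves only by the shell command python3 -m inch 'ROWS' [FORCE]. ROWS is JSON, a list of rows, each an object of numbers: "x", "y", "z": the shift along the tool's x, y, z in cm; "turn": the turn about the tool's y in rad; "jaw": the opening, from 0 (shut) to 1 (fully open). In form: [{"x": .., "y": .., "z": .., "turn": .., "jaw": ..}, ...]. A call has 1 to 12 rows; each row is the pose to reach, as a shift and turn from the pose measured when the call began, along the tool's axes at that moment; what a row does not reach only later rows make up. A row lasts 1/10 s, in which the tool goes at most 50 mm and 8.59 degrees, less where a joint would pass 70% of its speed; a pose out of reach is approached as far as the arm can. A call with a gripper value outside its range is refused whole. The fingers move at their own pace and stop on an object; FORCE is the grip in N (left out, the last holds). Time passes only in rows, so rows that repeat a pose let the fingers close. It gives the time, the measured TCP pose, the force and the opening at its end, in the units of the state.
- status.read_state(): the state, without advancing time (a new reading comes with each control period).
- vision.grab_frame(name): name is "scene" or "top" or "wrist"; returns (picture, depth): 420x560x3 uint8, blue, green, red; 420x560 float32, m along the optical axis (not along the pixel's ray), 0 where there is no reading.
- vision.camera_params(name): a dict with "fov_y" (degrees; the focal length in pixels is half the picture's height over the tangent of half this angle, whatever the lens; pixels are square), "cx", "cy" (the principal point, pixels), "rvec" (rotation vector, rad) and "tvec" (3), from world to camera coordinates, as OpenCV has them. Camera axes: x right, y down, z forward; pixel columns grow to the right and rows downward; lengths in m; the calibration is good to about 2 mm. A picture is of the moment at which its call begins: read the wrist's pose just before it. camera_params takes no time and is no camera call; for the wrist camera it gives the pose at the moment of the call.
- ticket.close_job(): hands the job in, once; it reports no verdict.
The state is a dict: "clock": time; "qpos": joint angles; "dq": joint speeds; "joint_torque": joint torques, N m; "position": TCP position; "orientation": TCP orientation; "contact_force": force on the tool from outside, world axes, zero at the start; "moment": the same for the moment, N m; "grip_width": finger opening in m.
Only numpy, scipy, OpenCV 4.12 (cv2) and the standard library are available. Lean on these libraries where they do the work, as an engineer would, in place of code of your own. Each camera call takes 0.05 s, during which the arm holds its last target.

## Task

Fit the filter cartridge to the bench fume extractor: set it upright in the round socket on top, feel for the slots, push it down against the sprung seal and twist it a quarter turn clockwise (seen from above) until it springs up into its locking notches, then let go. Be gentle with the extractor and its plastic socket: never load them with more than about 40 N. Leave the circuit board, the solder reel and the side cutters where they are.

Things in the scene. Friction and masses are not known exactly. Their poses are not given: they have to be found in the camera images.
- cartridge_center (a point): Filter cartridge, loose, 0.28 to 0.42 kg, 95 mm tall, standing upright on the bench: pleated off-white drum between two dark caps, 90 mm across, with a grip bar on top and a bayonet ring below. This point is on its axis, 47.5 mm above its underside; z up, x along the grip bar. Drum underside (flange) 27.5 mm below this point, flat top 17.5 mm above it.
- grip_bar (a point): Middle of the cartridge's mid-grey grip bar, 32.5 mm above cartridge_center, same axes: 64 mm long (x), 14 mm thick (y), 30 mm tall, standing on the drum's flat top (15 mm below this point). Grip it across its thickness, from above.
- bayonet_foot (a point): Centre of the cartridge's underside (47.5 mm below cartridge_center, same axes). Ring 60 mm across, 20 mm tall, foot tapered to 51 mm over 6 mm. Two opposite lugs on it, 11.5 mm wide, out to 36 mm from the axis, from 8 to 13 mm above this point. The ring is pressed on with no index: the line of the lugs lies up to 0.35 rad either way from x, unknown; it does not turn on the drum.
- socket (a point): Centre of the rim of the extractor's round mid-grey socket, 128 mm above the bench, 88 mm across, bore 63 mm. z up; x points to the middle of one slot, the other is opposite (half a turn makes no difference). Slots 25 degrees wide pass the lugs. cartridge_center stands 39.5 mm above this point with the lugs on top of the rim, 35 to 38 mm with them in the slots and let go. The rim is stiff.
- notch (a point): Middle of one locking notch, at rim height, 34.5 mm from the axis, 90 degrees clockwise (from above) of the +x slot; the other is opposite. From slot to notch runs a 5 mm thick ledge; the lugs slide under it when cartridge_center is under 29.5 mm above the rim (27.5: flange on rim). The notch, 33 degrees wide, is 2.5 mm higher and ends at a solid stop; locked: 32 mm above the rim.
- seal_face (a point): Centre of the sprung rubber seal in the socket, top face, 9 mm below the rim when free. It pushes the cartridge up: no preload, 1.6 N per mm, slow to spring back. To get the lugs under the ledge takes 10 to 14 N of push besides the cartridge's weight.
- extractor: Bench fume extractor, fixed: light grey sheet-metal box, 200 x 220 mm (its x, y), lid 100 mm above the bench, the socket in the middle of the lid. Origin at the centre of its underside, axes as the socket's.
- board: Bystander: green circuit board, 75 x 120 mm, three black knobs, on four short legs, loose on a pink foam pad 3 mm thick at the far side of the bench; origin at the underside of its legs, centre.
- reel: Bystander: reel of solder, grey flanges, 64 mm across, 50 mm high, standing on its flat side, loose; origin at the centre of its underside.
- cutters: Bystander: small side cutters with red handles, about 125 mm long, lying loose; origin at the joint, underside.
Things that resemble listed ones, but are neither listed nor needed, are in the scene too. What is meant by the part that bears cartridge_center is not pink or red, and is the larger of those in its own colour.

How it is judged (in metres and radians):
On the way:
1. the cartridge is pushed down through the slots against the seal, not yet turned (z of cartridge_center in the frame of socket below 0.0345 m and horizontal distance between cartridge_center and socket below 0.004 m and angle between the x axis of cartridge_center and the x axis of socket, either way round below 0.6 rad), for 0.1 s.
At the end, for the whole second after the job is handed in: Cartridge let go, at rest, upright within 4.5 degrees, centred in the socket within 4 mm, turned so that its bar is more than 60 degrees from the socket's x axis, and sprung up into the locking notches: cartridge_center 30.9 to 33.4 mm above the rim (32 nominal; 29.5 is under the ledge) (z of cartridge_center in the frame of socket between 0.0309 and 0.0334 m and horizontal distance between cartridge_center and socket below 0.004 m and angle between the x axis of cartridge_center and the x axis of socket, either way round above 1.05 rad and angle between cartridge_center's own z axis and vertical below 0.08 rad and linear speed of cartridge below 0.01 m/s); the robot touches nothing.
It fails at once if the socket is loaded with more than 50 N by the cartridge (contact force between cartridge and extractor above 50 N).
It fails at once if the gripper or arm presses the extractor with more than 40 N (contact force between any of the fingers, the arm and extractor above 40 N).
It fails at once if the circuit board, reel or cutters are moved by more than 20 mm (distance of any of board, reel, cutters from where it was at the start of the episode above 0.02 m).
It also fails if it takes over 69 s, if anything falls off the work surface, if the arm or the gripper's body presses on something with over 40 N, if the wrist force passes 120 N, or if a joint passes its speed limit or range.

## Working session

There is one attempt and no reset: what is moved stays moved. The work goes in short steps, Python scripts to look and compute and a shell command to move; the robot and the scene stay as the last step left them, time stands still between calls to the robot, and variables do not carry over. Pictures are saved under pics/ and viewed, and the job is handed in when it is done.

```bash
mkdir -p pics; ls; cat > h.py <<'E'
import numpy as np, cv2
from plant import status, vision, ticket
def cam(n):
    p=vision.camera_params(n); R,_=cv2.Rodrigues(np.array(p["rvec"],float)); t=np.array(p["tvec"],float).reshape(3)
    f=210/np.tan(np.radians(p["fov_y"])/2)
    return R,t,f,p["cx"],p["cy"],p
def ray(n,u,v,z,c=None):
    R,t,f,cx,cy,p=c or cam(n)
    d=R.T@np.array([(u-cx)/f,(v-cy)/f,1.]); o=-R.T@t
    return o+d*(z-o[2])/d[2]
def proj(n,P,c=None):
    R,t,f,cx,cy,p=c or cam(n)
    q=R@np.array(P,float)+t
    return np.array([cx+f*q[0]/q[2],cy+f*q[1]/q[2]])
def cloud(n,dep,c=None):
    R,t,f,cx,cy,p=c or cam(n)
    v,u=np.mgrid[0:420,0:560]
    P=np.stack([(u-cx)/f*dep,(v-cy)/f*dep,dep],-1)
    return (P-t)@R
E
python3 - <<'E'
from h import *
np.set_printoptions(precision=4,suppress=True)
print(status.read_state())
for n in ["scene","top","wrist"]:
    c=cam(n); print(n,c[5], "center",-c[0].T@c[1])
    im,d=vision.grab_frame(n); np.savez(f"{n}0.npz",im=im,d=d); cv2.imwrite(f"pics/{n}0.png",im)
E
```

```text
pics
{'clock': 0.0, 'qpos': array([-75.779 ,  20.1247,  94.6745,  -0.0021,  65.2661,  -4.8463]), 'dq': array([-0.0352, -0.0052, -0.0543,  0.0428,  0.0445,  0.0146]), 'joint_torque': array([  0.0002, -49.7329, -28.5253,   0.0699,   0.0258,  -0.0001]), 'position': array([ 0.1796, -0.5195,  0.2181]), 'orientation': array([ -90.0653,    0.0036, -160.9318]), 'contact_force': array([-0.3632,  0.0457, -0.1349]), 'moment': array([-0.0214,  0.0125, -0.0712]), 'grip_width': 0.0934729565840595}
scene {'fov_y': 50.493461666007036, 'cx': 283.89556005367933, 'cy': 206.06662124497518, 'rvec': array([ 1.0951,  2.5514, -0.8207]), 'tvec': array([ 0.433 , -0.2834,  1.4293])} center [1.0734 0.4159 0.9927]
top {'fov_y': 51.12094860006606, 'cx': 282.04581372019584, 'cy': 209.93446971277436, 'rvec': array([ 2.0929, -2.1416,  0.2098]), 'tvec': array([0.009 , 0.6244, 1.2023])} center [ 0.3762 -0.0028  1.3015]
wrist {'fov_y': 58.471425346839574, 'cx': 282.35801596232227, 'cy': 201.84528992077463, 'rvec': array([-2.3612,  1.6814,  0.2447]), 'tvec': array([-0.5501, -0.0336,  0.3913])} center [ 0.2541 -0.4948  0.384 ]
```

View pics/scene0.png

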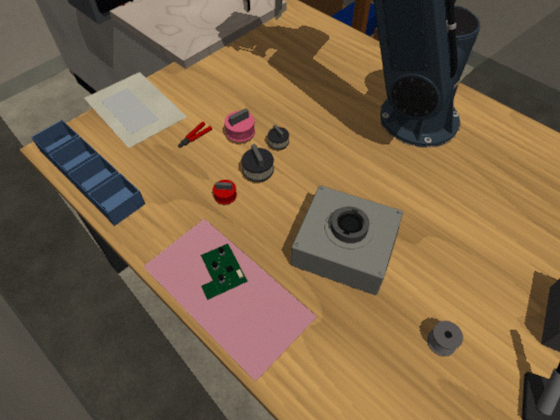

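View pics/top0.png

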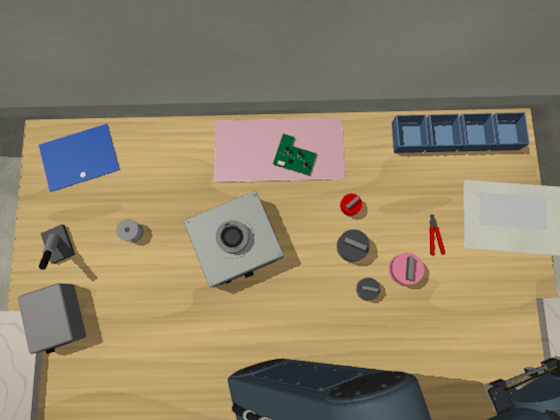

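View pics/wrist0.png

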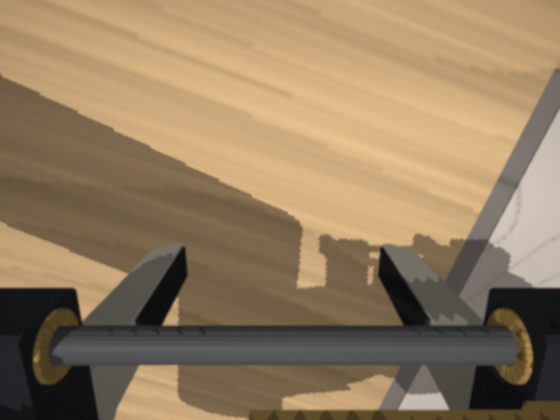

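Four drums in the top view: dark large (353,246), dark small (368,289), pink (407,269) and red (351,204). The target is neither pink nor red, and is the larger of the two dark ones, so (353,246). I'll confirm it in a crop and measure.

```bash
python3 - <<'E'
from h import *
np.set_printoptions(precision=4,suppress=True)
D=np.load("top0.npz"); im,d=D["im"],D["d"]
a=cv2.resize(im[215:310,320:430],None,fx=5,fy=5,interpolation=cv2.INTER_CUBIC)
b=cv2.resize(im[180:295,170:300],None,fx=5,fy=5,interpolation=cv2.INTER_CUBIC)
cv2.imwrite("pics/cropA.png",a); cv2.imwrite("pics/cropB.png",b)
for n in["top","scene"]:
    D=np.load(n+"0.npz"); P=cloud(n,D["d"])
    for nm,(u,v) in {"top":{"cart":(353,246),"small":(368,289),"ext":(235,236),"lid":(205,255)},"scene":{"cart":(258,158),"small":(278,135),"ext":(350,222),"lid":(320,245)}}[n].items():
        print(n,nm,P[v,u])
D=np.load("top0.npz"); P=cloud("top",D["d"]); 
def st(m,nm):
    m=m.astype(np.uint8); k,l,s,c=cv2.connectedComponentsWithStats(m)
    for i in range(1,k):
        if s[i,4]>25:
            Q=P[l==i]; r=cv2.minAreaRect(Q[:,:2].astype(np.float32)*1000)
            print(nm,s[i,4],"mean",Q.mean(0),"rect mm",r)
Z=P[...,2]; X=P[...,0];Y=P[...,1]
ok=(d>0)
reg=ok&(X>-.05)&(X<.5)&(Y>-.35)&(Y<-.05)&(np.abs(Y)<.4)
st(reg&(Z>.05),"drums>.05"); st(reg&(Z>.075),"bars>.075")
reg=ok&(X>.1)&(X<.5)&(Y>-.02)&(Y<.3)
st(reg&(Z>.085)&(Z<.112),"lid"); st(reg&(Z>.117),"rim")
E
```

```text
top cart [ 0.5154 -0.2035  0.0641]
top small [ 0.3949 -0.2377  0.0685]
top ext [0.5432 0.1236 0.1235]
top lid [0.4959 0.2081 0.101 ]
scene cart [ 0.5341 -0.1869  0.0946]
scene small [ 0.4032 -0.2386  0.0501]
scene ext [0.5408 0.1303 0.1193]
scene lid [0.6272 0.1133 0.099 ]
drums>.05 169 mean [ 0.49   -0.2049  0.0658] rect mm ((487.6091613769531, -206.19952392578125), (23.65280532836914, 75.85902404785156), 0.5463809967041016)
drums>.05 420 mean [ 0.45  -0.334  0.069] rect mm ((451.93914794921875, -330.04425048828125), (39.69412612915039, 86.08995819091797), 89.7398910522461)
drums>.05 84 mean [ 0.3969 -0.2458  0.064 ] rect mm ((396.3614807128906, -247.0905303955078), (51.05331039428711, 22.045625686645508), 83.10100555419922)
drums>.05 5402 mean [ 0.2596 -0.1043  0.7209] rect mm ((255.735107421875, -113.66639709472656), (127.25619506835938, 50.810333251953125), 89.90076446533203)
drums>.05 192 mean [ 0.1929 -0.3351  0.5877] rect mm ((192.04005432128906, -331.1024169921875), (5.782632827758789, 38.42820358276367), 10.63023853302002)
bars>.075 59 mean [ 0.4393 -0.3466  0.0897] rect mm ((442.15380859375, -348.3184509277344), (6.998012065887451, 42.135536193847656), 82.34449768066406)
bars>.075 5402 mean [ 0.2596 -0.1043  0.7209] rect mm ((255.735107421875, -113.66639709472656), (127.25619506835938, 50.810333251953125), 89.90076446533203)
bars>.075 192 mean [ 0.1929 -0.3351  0.5877] rect mm ((192.04005432128906, -331.1024169921875), (5.782632827758789, 38.42820358276367), 10.63023853302002)
lid 1581 mean [0.4695 0.1336 0.1008] rect mm ((457.06201171875, 111.62161254882812), (87.3948745727539, 234.91761779785156), 0.8608342409133911)
rim 3714 mean [0.2134 0.0367 0.4535] rect mm ((203.97222900390625, 56.84225845336914), (81.7055892944336, 173.809814453125), 35.65845489501953)
```

View pics/cropA.png

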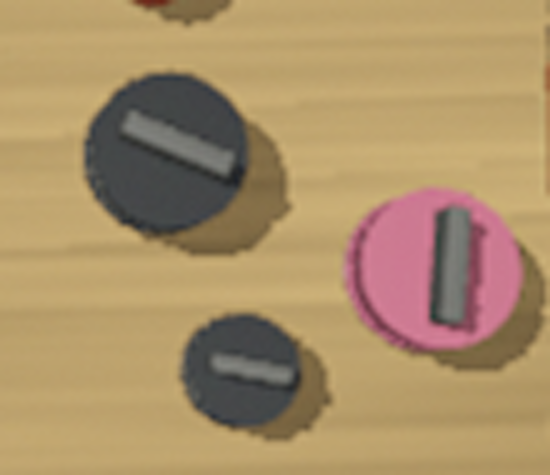

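View pics/cropB.png

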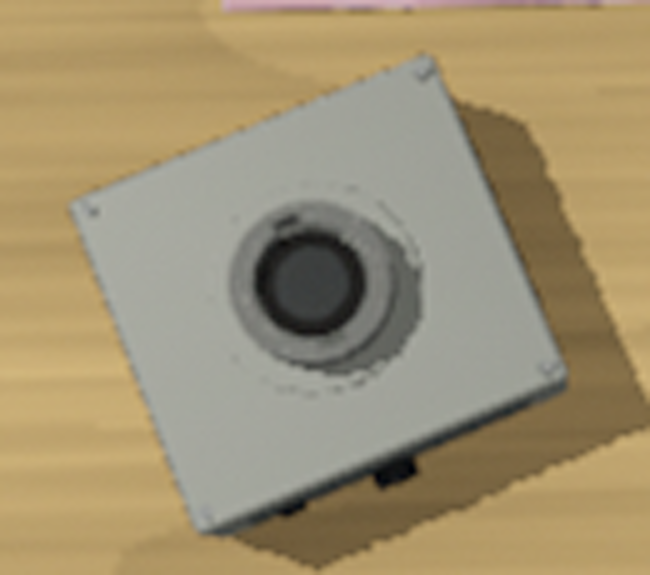

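The crops settle it: large dark drum with mid-grey bar (180,143 in crop) is the cartridge; the small dark one is a decoy. Extractor socket at (308,283) in its crop, with a dark rim mark towards the upper-left. Next I measure the bar and socket pose.

```bash
python3 - <<'E'
from h import *
np.set_printoptions(precision=4,suppress=True)
D=np.load("top0.npz"); im,d=D["im"],D["d"]; c=cam("top")
hsv=cv2.cvtColor(im,cv2.COLOR_BGR2HSV)
roi=np.zeros((420,560),bool); roi[225:268,334:374]=1
print(im[246,345],im[243,356],im[239,350],im[247,362])
g=im.mean(2); sat=hsv[...,1]
m=(roi&(g>90)&(sat<60)).astype(np.uint8)
k,l,s,cc=cv2.connectedComponentsWithStats(m); i=1+np.argmax(s[1:,4]); v,u=np.nonzero(l==i)
Q=np.array([ray("top",a,b,.095,c)[:2] for a,b in zip(u,v)])
r=cv2.minAreaRect((Q*1000).astype(np.float32)); e,V=np.linalg.eigh(np.cov(Q.T)); print("bar",s[i,4],Q.mean(0),r,np.degrees(np.arctan2(V[1,1],V[0,1])))
# lid outline
m=((sat<40)&(g>100)); roi[:]=0; roi[185:295,175:290]=1; m=(m&roi).astype(np.uint8)
cs,_=cv2.findContours(cv2.morphologyEx(m,cv2.MORPH_CLOSE,np.ones((5,5))),cv2.RETR_EXTERNAL,cv2.CHAIN_APPROX_NONE); ct=max(cs,key=cv2.contourArea)[:,0]
Q=np.array([ray("top",a,b,.1,c)[:2] for a,b in ct]); print("lid",cv2.minAreaRect((Q*1000).astype(np.float32)))
# bore: dark
roi[:]=0; roi[218:255,213:252]=1; m=(roi&(g<75)).astype(np.uint8)
k,l,s,cc=cv2.connectedComponentsWithStats(m); i=1+np.argmax(s[1:,4])
ct=max(cv2.findContours((l==i).astype(np.uint8),0,1)[0],key=cv2.contourArea)[:,0]
el=cv2.fitEllipse(ct.astype(np.float32)); print("bore",el,ray("top",*el[0],.128,c))
E
```

```text
[72 72 69] [116 122 121] [103 107 107] [120 125 124]
bar 107 [ 0.5199 -0.2049] ((520.2203979492188, -204.7041778564453), (62.29084014892578, 13.171615600585938), 65.42877960205078) 65.3807427214796
lid ((543.0652465820312, 131.88308715820312), (198.7323760986328, 218.5031280517578), 21.970394134521484)
bore ((231.506103515625, 236.03248596191406), (20.47157859802246, 21.48590850830078), 105.1784896850586) [0.5427 0.1326 0.128 ]
```

```bash
python3 -m inch '[{"x":-42.5,"y":2,"z":-18.6,"turn":-0.808,"jaw":1},{"x":-42.5,"y":2,"z":-18.6,"turn":-0.808,"jaw":1},{"x":-42.5,"y":2,"z":-18.6,"turn":-0.808,"jaw":1},{"x":-42.5,"y":2,"z":-18.6,"turn":-0.808,"jaw":1},{"x":-42.5,"y":2,"z":-18.6,"turn":-0.808,"jaw":1},{"x":-42.5,"y":2,"z":-18.6,"turn":-0.808,"jaw":1},{"x":-42.5,"y":2,"z":-18.6,"turn":-0.808,"jaw":1},{"x":-42.5,"y":2,"z":-18.6,"turn":-0.808,"jaw":1},{"x":-42.5,"y":2,"z":-18.6,"turn":-0.808,"jaw":1},{"x":-42.5,"y":2,"z":-18.6,"turn":-0.808,"jaw":1},{"x":-42.5,"y":2,"z":-18.6,"turn":-0.808,"jaw":1},{"x":-42.5,"y":2,"z":-18.6,"turn":-0.808,"jaw":1}]' 20
python3 - <<'E'
from h import *
s=status.read_state();print(s["position"],s["orientation"])
im,d=vision.grab_frame("wrist"); cv2.imwrite("pics/w1.png",im)
E
```

```text
clock: 1.35
position: [0.5199, -0.2054, 0.1982]
orientation: [-90.1, 0.0, -114.6]
contact_force: [0.3, 0.3, -0.7]
grip_width: 0.0931
[ 0.51989825 -0.20540899  0.19818909] [-9.00729165e+01  2.12143656e-02 -1.14629883e+02]
```

View pics/w1.png

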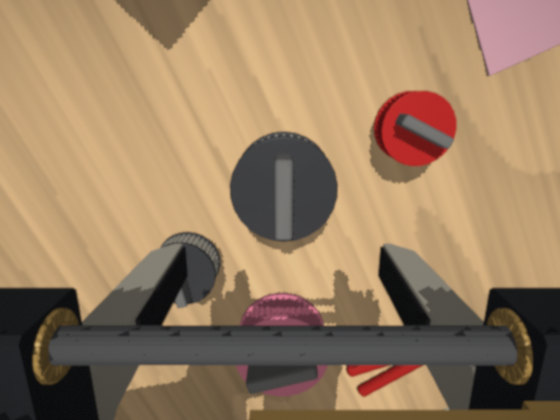

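```bash
python3 - <<'E'
from h import *
np.set_printoptions(precision=4,suppress=True)
im=cv2.imread("pics/w1.png"); g=im.mean(2); roi=np.zeros(g.shape,bool); roi[140:245,265:305]=1
m=(roi&(g>95)&(cv2.cvtColor(im,cv2.COLOR_BGR2HSV)[...,1]<60)).astype(np.uint8)
k,l,s,cc=cv2.connectedComponentsWithStats(m); i=1+np.argmax(s[1:,4]); v,u=np.nonzero(l==i)
c=cam("wrist"); Q=np.array([ray("wrist",a,b,.095,c)[:2] for a,b in zip(u,v)])
r=cv2.minAreaRect((Q*1000).astype(np.float32)); print(Q.mean(0),r)
# disc
m=((g<85)); roi[:]=0; roi[125:250,220:345]=1
m=cv2.morphologyEx((m&roi).astype(np.uint8),cv2.MORPH_OPEN,np.ones((5,5)))
ct=cv2.convexHull(max(cv2.findContours(m,0,1)[0],key=cv2.contourArea))
Q=np.array([ray("wrist",a,b,.065,c)[:2] for a,b in ct[:,0]]); print(cv2.minEnclosingCircle((Q*1000).astype(np.float32)), cv2.fitEllipse((Q*1000).astype(np.float32)))
s=status.read_state(); print(s["position"])
E
```

```text
[ 0.5207 -0.2052] ((520.546875, -206.14752197265625), (60.64360809326172, 11.107222557067871), 65.04890441894531)
((520.2896728515625, -205.84095764160156), 45.554019927978516) ((520.5263671875, -206.164794921875), (86.8129653930664, 91.16165161132812), 157.00454711914062)
[ 0.5197 -0.2058  0.1984]
```

```bash
python3 -m inch '[{"y":5,"jaw":1},{"y":9,"jaw":1},{"y":11.5,"jaw":1},{"y":12.6,"jaw":1},{"y":12.8,"jaw":1},{"y":12.8,"jaw":0.1},{"y":12.8,"jaw":0},{"y":12.8,"jaw":0},{"y":12.8,"jaw":0},{"y":12.8,"jaw":0},{"y":12.8,"jaw":0},{"y":12.8,"jaw":0}]' 40
```

```text
schema error: expected keys x, y, z, turn, jaw
```

```bash
python3 -m inch '[{"x":0,"y":5,"z":0,"turn":0,"jaw":1},{"x":0,"y":9,"z":0,"turn":0,"jaw":1},{"x":0,"y":11.5,"z":0,"turn":0,"jaw":1},{"x":0,"y":12.6,"z":0,"turn":0,"jaw":1},{"x":0,"y":12.8,"z":0,"turn":0,"jaw":1},{"x":0,"y":12.8,"z":0,"turn":0,"jaw":0.1},{"x":0,"y":12.8,"z":0,"turn":0,"jaw":0},{"x":0,"y":12.8,"z":0,"turn":0,"jaw":0},{"x":0,"y":12.8,"z":0,"turn":0,"jaw":0},{"x":0,"y":12.8,"z":0,"turn":0,"jaw":0},{"x":0,"y":12.8,"z":0,"turn":0,"jaw":0},{"x":0,"y":12.8,"z":0,"turn":0,"jaw":0}]' 40
```

```text
clock: 2.6
position: [0.5196, -0.2057, 0.0704]
orientation: [-90.1, 0.0, -114.7]
contact_force: [-0.3, 0.1, 0.1]
grip_width: 0.0411
```

```bash
python3 -m inch '[{"x":0,"y":0,"z":0,"turn":0,"jaw":0},{"x":0,"y":0,"z":0,"turn":0,"jaw":0},{"x":0,"y":0,"z":0,"turn":0,"jaw":0},{"x":0,"y":0,"z":0,"turn":0,"jaw":0},{"x":0,"y":0,"z":0,"turn":0,"jaw":0},{"x":0,"y":0,"z":0,"turn":0,"jaw":0},{"x":0,"y":0,"z":0,"turn":0,"jaw":0}]' 40
```

```text
clock: 3.3
position: [0.5196, -0.2057, 0.0703]
orientation: [-90.1, 0.0, -114.7]
contact_force: [0.2, -0.5, -1.2]
grip_width: 0.0138
```

```bash
python3 -m inch '[{"x":0,"y":-2,"z":0,"turn":0,"jaw":0},{"x":0,"y":-5,"z":0,"turn":0,"jaw":0},{"x":0,"y":-9,"z":0,"turn":0,"jaw":0},{"x":0,"y":-13,"z":0,"turn":0,"jaw":0},{"x":0,"y":-17,"z":0,"turn":0,"jaw":0},{"x":0,"y":-18,"z":0,"turn":0,"jaw":0},{"x":0,"y":-18,"z":0,"turn":0,"jaw":0}]' 40
python3 - <<'E'
from h import *
s=status.read_state();print(s["position"],s["orientation"],s["contact_force"],s["grip_width"])
yaw=np.radians(s["orientation"][2]); d=np.array([.543,.1322])-s["position"][:2]
print("x",d@[np.cos(yaw),np.sin(yaw)]*100,"z",d@[-np.sin(yaw),np.cos(yaw)]*100,"turn",-np.radians(22.0-s["orientation"][2]))
im,d=vision.grab_frame("wrist"); cv2.imwrite("pics/w2.png",im)
E
```

```text
clock: 4.0
position: [0.5199, -0.2059, 0.2507]
orientation: [-90.0, 0.0, -114.7]
contact_force: [-0.9, 0.7, -4.4]
grip_width: 0.0136
[ 0.51991107 -0.20589035  0.25068226] [-8.99686619e+01  2.19163969e-02 -1.14685128e+02] [-0.85451683  0.65379878 -4.38893936] 0.013583790322781111
x -31.68371635873988 z -12.02181058830115 turn -2.385605529436234
```

View pics/w2.png

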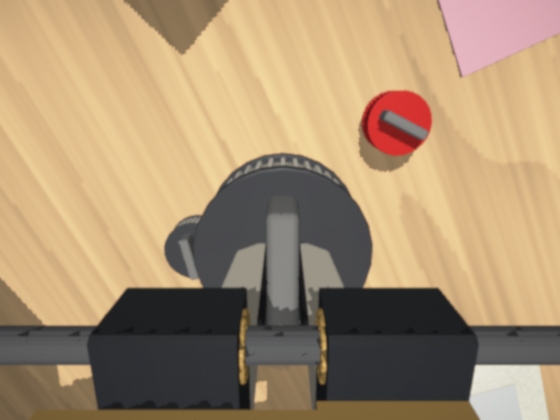

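```bash
python3 -m inch '[{"x":-3,"y":0,"z":-1.2,"turn":-0.15,"jaw":0},{"x":-7,"y":0,"z":-2.7,"turn":-0.3,"jaw":0},{"x":-11,"y":0,"z":-4.2,"turn":-0.45,"jaw":0},{"x":-15,"y":0,"z":-5.7,"turn":-0.6,"jaw":0},{"x":-19,"y":0,"z":-7.2,"turn":-0.75,"jaw":0},{"x":-23,"y":0,"z":-8.7,"turn":-0.9,"jaw":0},{"x":-27,"y":0,"z":-10.2,"turn":-1.05,"jaw":0},{"x":-30,"y":0,"z":-11.4,"turn":-1.2,"jaw":0},{"x":-31.7,"y":0,"z":-12,"turn":-1.35,"jaw":0},{"x":-31.7,"y":0,"z":-12,"turn":-1.5,"jaw":0},{"x":-31.7,"y":0,"z":-12,"turn":-1.65,"jaw":0},{"x":-31.7,"y":0,"z":-12,"turn":-1.8,"jaw":0}]' 40
python3 - <<'E'
from h import *
s=status.read_state();print(s["position"],s["orientation"],s["qpos"],s["contact_force"])
yaw=np.radians(s["orientation"][2]); d=np.array([.543,.1322])-s["position"][:2]
print("x",d@[np.cos(yaw),np.sin(yaw)]*100,"z",d@[-np.sin(yaw),np.cos(yaw)]*100,"turn",-np.radians(22.0-s["orientation"][2]))
E
```

```text
clock: 5.25
position: [0.5415, 0.1326, 0.2462]
orientation: [-90.0, 0.4, -11.2]
contact_force: [-0.1, 0.5, -3.8]
grip_width: 0.0139
[0.54145184 0.13262273 0.24620657] [-90.04205229   0.39160944 -11.17098765] [  8.93063773  19.52467565  91.37823931   0.10154243  69.47932213
 -69.93443079] [-0.06245198  0.47440504 -3.84440278]
x 0.16007252169520916 z -0.011478243024413965 turn -0.5789429505632832
```

```bash
python3 -m inch '[{"x":0.1,"y":0,"z":0,"turn":-0.15,"jaw":0},{"x":0.1,"y":0,"z":0,"turn":-0.3,"jaw":0},{"x":0.15,"y":0,"z":0,"turn":-0.44,"jaw":0},{"x":0.16,"y":0,"z":0,"turn":-0.54,"jaw":0},{"x":0.16,"y":0,"z":0,"turn":-0.58,"jaw":0},{"x":0.16,"y":0,"z":0,"turn":-0.58,"jaw":0},{"x":0.16,"y":0,"z":0,"turn":-0.58,"jaw":0}]' 40
python3 - <<'E'
from h import *
s=status.read_state();print(s["position"],s["orientation"],s["qpos"],s["contact_force"])
yaw=np.radians(s["orientation"][2]); d=np.array([.543,.1322])-s["position"][:2]
print("x",d@[np.cos(yaw),np.sin(yaw)]*100,"z",d@[-np.sin(yaw),np.cos(yaw)]*100,"turn",-np.radians(22.0-s["orientation"][2]))
im,d=vision.grab_frame("scene"); cv2.imwrite("pics/s2.png",cv2.resize(im[90:300,250:460],None,fx=2.8,fy=2.8,interpolation=cv2.INTER_CUBIC))
im,d=vision.grab_frame("wrist"); cv2.imwrite("pics/w3.png",im)
E
```

```text
clock: 5.95
position: [0.5424, 0.1322, 0.2444]
orientation: [-89.8, 0.5, 22.0]
contact_force: [-0.2, 0.3, -2.9]
grip_width: 0.0139
[0.54237393 0.13220078 0.24436364] [-89.78115068   0.51484061  21.97770997] [ 8.87230634e+00  1.97931309e+01  9.12669760e+01  1.02939264e-01
  6.94909762e+01 -1.03140949e+02] [-0.15841291  0.34208418 -2.93403379]
x 0.05802791957261876 z -0.023502397685603933 turn -0.00038903441297269994
```

View pics/s2.png

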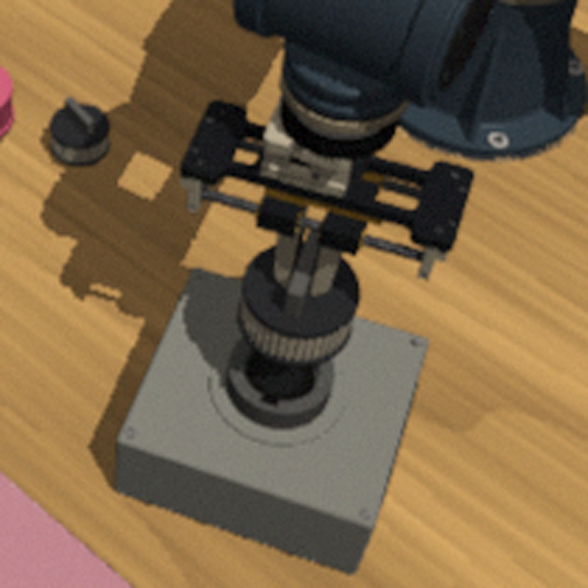

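View pics/w3.png

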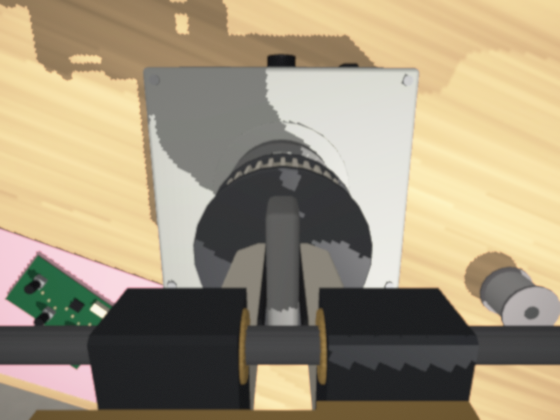

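Held upright over the socket; lugs are not visible (hidden under the drum at ~(300,350) in the crop), so I'll feel for the slots. First a cross-check of the socket centre from the first scene picture.

```bash
python3 - <<'E'
from h import *
np.set_printoptions(precision=4,suppress=True)
im=np.load("scene0.npz")["im"]; c=cam("scene")
cv2.imwrite("pics/s0c.png",cv2.resize(im[180:300,285:410],None,fx=5,fy=5,interpolation=cv2.INTER_CUBIC))
# projected circle predictions
o=cv2.resize(im[180:300,285:410],None,fx=5,fy=5,interpolation=cv2.INTER_CUBIC)
for rad,col in((.044,(0,0,255)),(.0315,(0,255,0))):
    for t in np.linspace(0,2*np.pi,120):
        p=proj("scene",[.543+rad*np.cos(t),.1322+rad*np.sin(t),.128],c); q=((p-[285,180]+.5)*5).astype(int); cv2.circle(o,tuple(int(z) for z in q),1,col,-1)
cv2.imwrite("pics/s0o.png",o)
E
```

```text
(no output)
```

View pics/s0o.png

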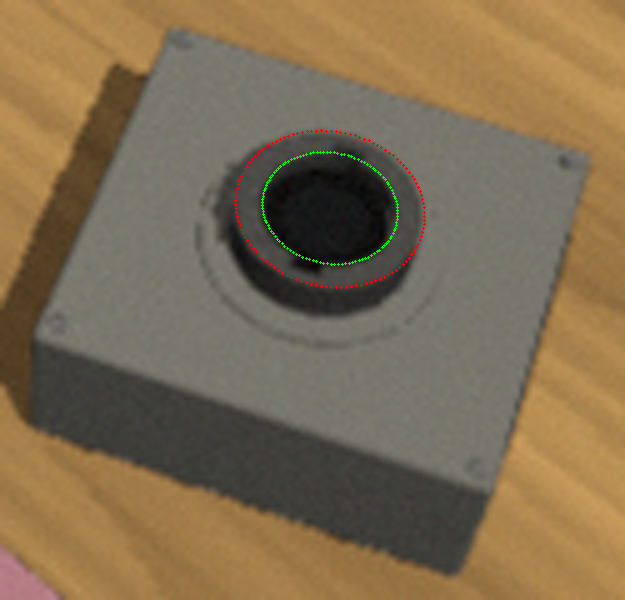

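```bash
python3 - <<'E'
from h import *
np.set_printoptions(precision=4,suppress=True)
im=cv2.imread("pics/w3.png"); c=cam("wrist")
g=cv2.cvtColor(im,cv2.COLOR_BGR2GRAY).astype(float); hsv=cv2.cvtColor(im,cv2.COLOR_BGR2HSV)
m=(hsv[...,1]<45).astype(int)
top=[];L=[];Rr=[]
for u in list(range(170,250,8))+list(range(320,400,8)):
    v=next(v for v in range(50,100) if m[v:v+4,u].all()); top.append(ray("wrist",u,v-.5,.1,c)[:2])
for v in range(90,270,10):
    try:
        u=next(u for u in range(440,380,-1) if m[v,u-3:u+1].all()); Rr.append(ray("wrist",u+.5,v,.1,c)[:2])
        u=next(u for u in range(130,185) if m[v,u:u+4].all()); L.append(ray("wrist",u-.5,v,.1,c)[:2])
    except StopIteration: print("no",v)
for P in(top,L,Rr):
    P=np.array(P); mu=np.median(P,0); e,V=np.linalg.eigh(np.cov((P).T)); d=V[:,1]; a=np.degrees(np.arctan2(d[1],d[0])); print(P.mean(0),a%180,np.sqrt(e[0]))
ax=np.radians(22); X=np.array([np.cos(ax),np.sin(ax)]);Y=np.array([-X[1],X[0]])
for nm,P in(("top",top),("L",L),("R",Rr)):
    P=np.array(P); print(nm,"rel lid est along X",np.median((P-[.543,.1322])@X),"along Y",np.median((P-[.543,.1322])@Y))
E
```

```text
[0.4515 0.0942] 112.04932942164663 0.000672960679026336
[0.574  0.0263] 21.779830198773823 0.00023401334575108625
[0.4929 0.2275] 22.0390716998603 0.0002427509505570379
top rel lid est along X -0.09913867071843366 along Y -0.0009882623091208246
L rel lid est along X -0.012631094122857203 along Y -0.109944973230103
R rel lid est along X -0.012476803081318408 along Y 0.10716894347508005
```

```bash
python3 -m inch '[{"x":0,"y":2,"z":-0.13,"turn":0,"jaw":0},{"x":0,"y":3.8,"z":-0.13,"turn":0,"jaw":0},{"x":0,"y":4.4,"z":-0.13,"turn":0,"jaw":0},{"x":0,"y":4.7,"z":-0.13,"turn":0,"jaw":0},{"x":0,"y":4.9,"z":-0.13,"turn":0,"jaw":0},{"x":0,"y":5.0,"z":-0.13,"turn":0,"jaw":0},{"x":0,"y":5.0,"z":-0.13,"turn":0,"jaw":0}]' 40
python3 - <<'E'
from h import *
np.set_printoptions(precision=4,suppress=True)
s=status.read_state();print(s["position"],s["orientation"],s["contact_force"],s["moment"])
E
```

```text
clock: 6.75
position: [0.543, 0.1311, 0.1956]
orientation: [-89.8, 0.4, 22.0]
contact_force: [-0.7, -1.0, -3.0]
grip_width: 0.014
[0.543  0.1311 0.1956] [-89.8087   0.3981  21.9965] [-0.6889 -0.9637 -3.0072] [ 0.0813 -0.229   0.0163]
```

```bash
python3 -m inch '[{"x":0,"y":0.2,"z":0,"turn":0,"jaw":0},{"x":0,"y":0.35,"z":0,"turn":0,"jaw":0},{"x":0,"y":0.45,"z":0,"turn":0,"jaw":0},{"x":0,"y":0.5,"z":0,"turn":0,"jaw":0},{"x":0,"y":0.55,"z":0,"turn":0,"jaw":0},{"x":0,"y":0.55,"z":0,"turn":0,"jaw":0}]' 40
```

```text
clock: 7.35
position: [0.5431, 0.1311, 0.1903]
orientation: [-89.8, 0.4, 22.0]
contact_force: [1.5, 0.3, -1.7]
grip_width: 0.0138
```

```bash
python3 -m inch '[{"x":0,"y":0.05,"z":0,"turn":0,"jaw":0},{"x":0,"y":0.1,"z":0,"turn":0,"jaw":0},{"x":0,"y":0.1,"z":0,"turn":0,"jaw":0}]' 40
```

```text
clock: 7.65
position: [0.5433, 0.1312, 0.1901]
orientation: [-89.8, 0.3, 22.0]
contact_force: [-1.5, -0.2, 5.8]
grip_width: 0.0138
```

```bash
python3 -m inch '[{"x":0,"y":0.08,"z":0,"turn":0.03,"jaw":0},{"x":0,"y":0.1,"z":0,"turn":0.06,"jaw":0},{"x":0,"y":0.1,"z":0,"turn":0.09,"jaw":0},{"x":0,"y":0.1,"z":0,"turn":0.12,"jaw":0}]' 40; python3 -c "
from h import *
s=status.read_state();print(s['position'],s['moment'],s['contact_force'])"
```

```text
clock: 8.05
position: [0.5437, 0.1312, 0.1898]
orientation: [-89.9, 0.3, 15.1]
contact_force: [-1.0, -0.0, 2.5]
grip_width: 0.0138
[0.54368168 0.1312178  0.18976546] [ 0.06827935 -0.12651706  0.07495018] [-1.04490726e+00 -1.60379666e-03  2.52130296e+00]
```

```bash
python3 -m inch '[{"x":-0.05,"y":0.1,"z":0,"turn":0.03,"jaw":0},{"x":-0.05,"y":0.12,"z":0,"turn":0.06,"jaw":0},{"x":-0.05,"y":0.12,"z":0,"turn":0.09,"jaw":0},{"x":-0.05,"y":0.12,"z":0,"turn":0.12,"jaw":0}]' 40; python3 -c "
from h import *
s=status.read_state();print(s['position'],s['moment'],s['contact_force'])"
```

```text
clock: 8.45
position: [0.5432, 0.1312, 0.1883]
orientation: [-89.9, 0.3, 8.1]
contact_force: [0.6, 2.3, -1.9]
grip_width: 0.0137
[0.54316665 0.13119702 0.18834189] [ 0.33609736 -0.39974705  0.49203073] [ 0.61302427  2.34042182 -1.85021499]
```

It dropped in with a twisting moment: the lugs are in the slots. Back off the turn slightly and push down.

```bash
python3 -m inch '[{"x":0,"y":0.1,"z":0,"turn":-0.02,"jaw":0},{"x":0,"y":0.2,"z":0,"turn":-0.03,"jaw":0},{"x":0,"y":0.25,"z":0,"turn":-0.03,"jaw":0}]' 40; python3 -c "
from h import *
s=status.read_state();print(s['position'],s['moment'],s['contact_force'])"
```

```text
clock: 8.75
position: [0.5433, 0.1312, 0.1861]
orientation: [-89.9, 0.3, 9.8]
contact_force: [-0.2, 2.3, 4.9]
grip_width: 0.0136
[0.54334491 0.13123315 0.18613685] [ 0.15353726 -0.11921231  0.11065631] [-0.19619611  2.28671967  4.94095856]
```

```bash
python3 -m inch '[{"x":0,"y":0.15,"z":0,"turn":0,"jaw":0},{"x":0,"y":0.3,"z":0,"turn":0,"jaw":0},{"x":0,"y":0.4,"z":0,"turn":0,"jaw":0},{"x":0,"y":0.45,"z":0,"turn":0,"jaw":0}]' 40; python3 -c "
from h import *
s=status.read_state();print(s['position'],s['moment'],s['contact_force'])"
```

```text
clock: 9.15
position: [0.5435, 0.1313, 0.1823]
orientation: [-89.9, 0.2, 9.9]
contact_force: [-1.7, 0.9, 10.0]
grip_width: 0.0139
[0.54348744 0.1313066  0.18232122] [0.06779959 0.28998189 0.09112384] [-1.68196992  0.90752111 10.04877586]
```

```bash
python3 -m inch '[{"x":0,"y":0.15,"z":0,"turn":0,"jaw":0},{"x":0,"y":0.3,"z":0,"turn":0,"jaw":0},{"x":0,"y":0.38,"z":0,"turn":0,"jaw":0},{"x":0,"y":0.42,"z":0,"turn":0,"jaw":0}]' 40; python3 -c "
from h import *
s=status.read_state();print(s['position'],s['moment'],s['contact_force'])"
```

```text
clock: 9.55
position: [0.5436, 0.1313, 0.1791]
orientation: [-89.9, 0.2, 9.9]
contact_force: [-3.3, 0.4, 12.7]
grip_width: 0.0136
[0.54357164 0.13133122 0.17910014] [0.01404024 0.57319881 0.05016973] [-3.34874323  0.43326968 12.69193342]
```

```bash
python3 -m inch '[{"x":0,"y":0.12,"z":0,"turn":0.06,"jaw":0},{"x":0,"y":0.12,"z":0,"turn":0.12,"jaw":0},{"x":0,"y":0.12,"z":0,"turn":0.18,"jaw":0},{"x":0,"y":0.12,"z":0,"turn":0.24,"jaw":0}]' 40; python3 -c "
from h import *
s=status.read_state();print(s['position'],s['moment'],s['contact_force'])"
```

```text
clock: 9.95
position: [0.5443, 0.1313, 0.1792]
orientation: [-89.9, 0.1, -4.0]
contact_force: [-1.6, 0.2, 12.5]
grip_width: 0.0139
[0.54433076 0.13134226 0.17919547] [0.02959148 0.00184642 0.16375389] [-1.60570621  0.20596376 12.51943565]
```

```bash
python3 -m inch '[{"x":-0.05,"y":0.12,"z":0,"turn":0.08,"jaw":0},{"x":-0.08,"y":0.12,"z":0,"turn":0.16,"jaw":0},{"x":-0.08,"y":0.12,"z":0,"turn":0.24,"jaw":0},{"x":-0.08,"y":0.12,"z":0,"turn":0.32,"jaw":0},{"x":-0.08,"y":0.12,"z":0,"turn":0.40,"jaw":0},{"x":-0.08,"y":0.12,"z":0,"turn":0.48,"jaw":0}]' 40; python3 -c "
from h import *
s=status.read_state();print(s['position'],s['moment'],s['contact_force'])"
```

```text
clock: 10.55
position: [0.5444, 0.1314, 0.1793]
orientation: [-89.9, -0.0, -31.7]
contact_force: [-0.0, -0.6, 11.5]
grip_width: 0.0133
[0.54441696 0.13139384 0.17931543] [-0.03253609 -0.05560359  0.10780781] [-4.23245870e-03 -6.07194330e-01  1.14842844e+01]
```

```bash
python3 -m inch '[{"x":-0.04,"y":0.12,"z":-0.02,"turn":0.09,"jaw":0},{"x":-0.07,"y":0.12,"z":-0.04,"turn":0.18,"jaw":0},{"x":-0.07,"y":0.12,"z":-0.04,"turn":0.27,"jaw":0},{"x":-0.07,"y":0.12,"z":-0.04,"turn":0.36,"jaw":0},{"x":-0.07,"y":0.12,"z":-0.04,"turn":0.45,"jaw":0},{"x":-0.07,"y":0.12,"z":-0.04,"turn":0.54,"jaw":0},{"x":-0.07,"y":0.12,"z":-0.04,"turn":0.63,"jaw":0},{"x":-0.07,"y":0.12,"z":-0.04,"turn":0.68,"jaw":0}]' 40; python3 -c "
from h import *
s=status.read_state();print(s['position'],s['moment'],s['contact_force'],s['qpos'])"
```

```text
clock: 11.35
position: [0.5445, 0.1314, 0.1794]
orientation: [-89.7, 0.0, -70.8]
contact_force: [0.2, -0.5, 12.4]
grip_width: 0.014
[0.54445921 0.13141271 0.1794014 ] [-0.07081413  0.0459215   0.06410004] [ 0.1949701  -0.51519005 12.35428586] [ 8.77461494e+00  2.34945259e+01  9.56317481e+01  7.54557891e-02
  6.06185441e+01 -1.04174445e+01]
```

```bash
python3 -m inch '[{"x":0,"y":0.12,"z":0,"turn":0.04,"jaw":0},{"x":0,"y":0.12,"z":0,"turn":0.08,"jaw":0},{"x":0,"y":0.12,"z":0,"turn":0.12,"jaw":0},{"x":0,"y":0.12,"z":0,"turn":0.15,"jaw":0}]' 40; python3 -c "
from h import *
s=status.read_state();print(s['position'],s['moment'],s['contact_force'])"
```

```text
clock: 11.75
position: [0.545, 0.1314, 0.1793]
orientation: [-89.6, 0.0, -79.5]
contact_force: [-0.2, -0.9, 11.3]
grip_width: 0.0139
[0.54504429 0.13137647 0.17934669] [-0.15381198  0.21067245  0.12334826] [-0.17413943 -0.88508895 11.29584122]
```

```bash
python3 -m inch '[{"x":0,"y":0.12,"z":0.05,"turn":0.03,"jaw":0},{"x":0,"y":0.12,"z":-0.05,"turn":0.06,"jaw":0},{"x":0,"y":0.12,"z":-0.05,"turn":0.08,"jaw":0}]' 40; python3 -c "
from h import *
s=status.read_state();print(s['position'],s['moment'],s['contact_force'])"
```

```text
clock: 12.05
position: [0.5447, 0.1314, 0.1792]
orientation: [-89.6, 0.1, -84.1]
contact_force: [-2.6, 0.2, 12.2]
grip_width: 0.0138
[0.544739   0.13138505 0.17917515] [0.01049911 0.82450128 0.45161425] [-2.55959842  0.15071027 12.17233863]
```

```bash
python3 -m inch '[{"x":0,"y":0.05,"z":0,"turn":-0.05,"jaw":0},{"x":0,"y":-0.1,"z":0,"turn":-0.05,"jaw":0},{"x":0,"y":-0.2,"z":0,"turn":-0.05,"jaw":0},{"x":0,"y":-0.27,"z":0,"turn":-0.05,"jaw":0},{"x":0,"y":-0.27,"z":0,"turn":-0.05,"jaw":0}]' 40; python3 -c "
from h import *
s=status.read_state();print(s['position'],s['moment'],s['contact_force'])"
```

```text
clock: 12.55
position: [0.5448, 0.1314, 0.1824]
orientation: [-89.6, 0.1, -81.3]
contact_force: [-0.7, -0.4, 7.6]
grip_width: 0.0135
[0.54480154 0.13136366 0.18238907] [ 0.04075343  0.27291228 -0.00302634] [-0.69743004 -0.44371317  7.57905105]
```

```bash
python3 -m inch '[{"x":0,"y":-0.03,"z":0,"turn":0,"jaw":0},{"x":0,"y":-0.08,"z":0,"turn":0,"jaw":0},{"x":0,"y":-0.08,"z":0,"turn":0,"jaw":0},{"x":0,"y":-0.08,"z":0,"turn":0,"jaw":0}]' 40; python3 -c "
from h import *
s=status.read_state();print(s['position'],s['moment'],s['contact_force'])"
```

```text
clock: 12.95
position: [0.5447, 0.1313, 0.1829]
orientation: [-89.6, 0.1, -81.3]
contact_force: [1.6, 1.4, -2.2]
grip_width: 0.0139
[0.54467905 0.13129935 0.18288421] [ 0.11098417 -0.27810027  0.01888502] [ 1.57411434  1.37660464 -2.22850283]
```

Resistance at exactly 32 mm above the rim: it is under the notch roof. Release and retreat.

```bash
python3 -m inch '[{"x":0,"y":0,"z":0,"turn":0,"jaw":0.4},{"x":0,"y":0,"z":0,"turn":0,"jaw":0.5},{"x":0,"y":0,"z":0,"turn":0,"jaw":0.5},{"x":0,"y":0,"z":0,"turn":0,"jaw":0.5},{"x":0,"y":-1,"z":0,"turn":0,"jaw":0.5},{"x":0,"y":-3,"z":0,"turn":0,"jaw":0.5},{"x":0,"y":-6,"z":0,"turn":0,"jaw":0.5},{"x":0,"y":-9,"z":0,"turn":0,"jaw":0.5},{"x":0,"y":-12,"z":0,"turn":0,"jaw":0.6},{"x":0,"y":-14,"z":0,"turn":0,"jaw":0.8},{"x":0,"y":-14,"z":0,"turn":0,"jaw":1},{"x":0,"y":-14,"z":0,"turn":0,"jaw":1}]'
python3 - <<'E'
from h import *
np.set_printoptions(precision=4,suppress=True)
s=status.read_state();print(s["position"])
c=cam("wrist"); im,d=vision.grab_frame("wrist"); cv2.imwrite("pics/w4.png",im); np.savez("w4.npz",im=im,d=d)
im,d=vision.grab_frame("scene"); cv2.imwrite("pics/s4.png",im)
im,d=vision.grab_frame("top"); cv2.imwrite("pics/t4.png",im)
E
```

```text
clock: 14.15
position: [0.5436, 0.131, 0.3227]
orientation: [-89.6, 0.1, -81.3]
contact_force: [0.6, -0.1, -0.3]
grip_width: 0.074
[0.5436 0.131  0.3227]
```

View pics/w4.png

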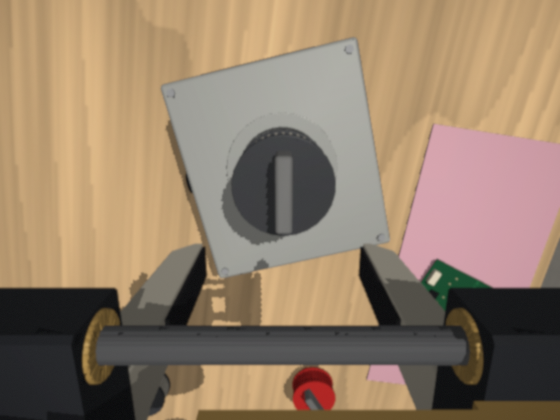

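View pics/s4.png

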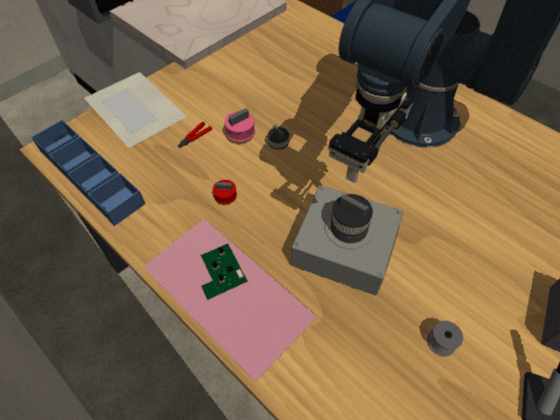

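Wrist view: the cartridge sits in the socket with its bar at (284,157)–(284,234); scene view: bystanders unmoved. Last I check height, angle and centre.

```bash
python3 - <<'E'
from h import *
np.set_printoptions(precision=4,suppress=True)
D=np.load("w4.npz"); im,d=D["im"],D["d"]; c=cam("wrist"); P=cloud("wrist",d,c)
for n,(a,b,e,f) in {"drum top L":(180,200,240,262),"drum top R":(180,200,305,325),"bar":(190,225,279,290),"lid":(90,110,240,300)}.items():
    z=P[a:b,e:f,2]; print(n,np.median(z[z!=0]))
g=im.mean(2); roi=np.zeros(g.shape,bool); roi[140:245,268:305]=1
m=(roi&(g>85)&(cv2.cvtColor(im,cv2.COLOR_BGR2HSV)[...,1]<60)).astype(np.uint8)
k,l,s,cc=cv2.connectedComponentsWithStats(m); i=1+np.argmax(s[1:,4]); v,u=np.nonzero(l==i)
Q=np.array([ray("wrist",a,b,.2075,c)[:2] for a,b in zip(u,v)]); print("bar",cv2.minAreaRect((Q*1000).astype(np.float32)))
C=[ray("wrist",a,b,.1,c)[:2] for a,b in((162,86),(356,38),(389,240),(219,276))]; print("lid corners",C,"centre",np.mean(C,0))
E
```

```text
drum top L 0.17620233663003865
drum top R 0.17600484426112734
bar 0.206123913238636
lid 0.09864447115340573
bar ((547.2135620117188, 127.46170043945312), (28.957183837890625, 71.20701599121094), 8.629169464111328)
lid corners [array([0.4141, 0.1955]), array([0.5943, 0.2674]), array([0.6733, 0.0699]), array([ 0.4914, -0.0024])] centre [0.5433 0.1326]
```

```bash
python3 -c "
from plant import ticket; print(ticket.close_job())"
```

```text
the job is handed in; nothing more can be done
None
```

The cartridge is in the socket, locked in its notches and released, and the job is handed in at about 14 s. I gripped the larger dark cartridge by its bar and felt for the slots with roughly 9 N on the rim. Then I pushed it about 9 mm down through the slots and turned it about 94° clockwise to the stop. I backed off 3° and let it spring up before releasing.

**Height:** it met resistance at 32.0 mm above the rim. After letting go, depth put the drum top level on both sides and 77.4 mm above the lid (77.5 expected).

**Angle:** the bar is about 77° from the socket's x axis, from the tool's yaw at release.

**Centring:** I did not measure the cartridge's final centre directly. The seated tool was within about 2 mm of my socket estimates.

**Forces:** the vertical readings stayed at or below roughly 16 N at the ends of moves, so there is no reading of peaks in between.

**Bystanders:** the board, reel and cutters looked unmoved in the last scene picture.

**Checks that disagreed:**
- **Socket centre:** the top and wrist cameras differed by about 1.5 mm, and the first scene view was off by up to about 3 mm.
- **Final bar outline:** it came out 29 mm wide instead of 14 mm, probably because it included some of the drum top. I didn't use it for the angle or the centre.

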